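Load the last dye jar and slide the caddy home in its rack

ROBOT

A 6-joint arm with a two-finger parallel gripper is mounted at the origin on the work surface. World frame = base frame: x ahead of the robot, y to its left, z up, the work surface at z = 0. Lengths are in mm, angles in rad, forces in N, time in s.
With the tool pointing down it reaches from about 350 to 875 mm from the base axis. Payload 15.5 kg.
Tool frame: the origin (TCP) lies between the finger pads; the fingertips stand 25 mm ahead of it and the grasp point (between the pads) lies 6 mm ahead of it; z points along the fingers, y is the line along which they close (so a half turn about z gives the same grasp; the last joint's range is limited). The gripper opens to 85 mm and grips with 20 to 120 N. Pads are 22 mm wide; open, the fingers measure 114 mm over their backs; the gripper's body (76 mm by 85 mm) begins 54 mm behind the grasp point. The pads swing forward as they close: fully open they stand 13 mm farther back than shut.
Start: joints at [-1.397, 0.494, 1.345, -0, 1.302, -0.096], TCP at [165.985, -602.558, 256.277] pointing down, gripper open.
Joint ranges: [-2.91, 2.91], [-0.82, 2.16], [0.22, 2.67], [-1.22, 4.37], [0.12, 2.79], [-3.08, 3.08]. Speed limits (rad/s): [1.89, 1.89, 2.57, 3.01, 3.01, 3.01].

INTERFACE

Orientations are given as [roll, pitch, yaw] about the fixed x, y, z axes, in that order (R = Rz(yaw) Ry(pitch) Rx(roll)).
In Python, from cell import * gives the robot as it stands. Calls block until the motion is done:
- move_pose(position, orientation): joint-space move of the TCP to a pose.
- move_linear(position, max_speed=150, rot=None, threshold=None): straight line of the TCP; rot=None keeps the orientation; max_speed is the mean speed in mm/s. With threshold (N) it stops when the force on the tool has changed by that much, and returns True; else False.
- move_j(angles): joint-space move.
- command_gripper(opening, force=None): finger opening in mm; force is the grip in N (None keeps the last); returns when the fingers have stopped.
- dwell(seconds).
- solve_ik(position, orientation): joint angles nearest the present ones, or None.
- grab_frame(name): name is "scene" or "side" or "wrist"; returns the picture (420x560x3 uint8, red, green, blue); there is no depth.
- camera_params(name): a dict with "mtx" (3x3 intrinsics, pixels), "R" (3x3) and "t" (3): a world point X has camera coordinates R X + t. Camera axes: x right, y down, z forward; pixel columns grow to the right and rows downward; lengths in mm; the calibration is good to about 2 mm. A picture is of the moment at which its call begins: read the wrist's pose just before it. camera_params takes no time and is no camera call; for the wrist camera it gives the pose at the moment of the call.
A pose or a line that the arm cannot do raises Unreachable and nothing moves.
- finish_job(): hands the job in; it is judged then, once.
Readings, each from a call of its own:
- current_time_s(): time.
- current_joint_positions(): joint angles.
- current_dq(): joint speeds.
- current_joint_torque(): joint torques, N m.
- current_tool_pos(): TCP position.
- current_eef_rot(): TCP orientation.
- current_contact_force(): force on the tool from outside, world axes, zero at the start.
- current_moment(): the same for the moment, N m.
- current_finger_gap(): finger opening in mm.
- current_grip_force(): force on a finger pad.
Only numpy, scipy, OpenCV 4.12 (cv2) and the standard library are available. Lean on these libraries where they do the work, as an engineer would, in place of code of your own. Each camera call takes 0.05 s, during which the arm holds its last target. There are 200 camera calls.

TASK

Clear up the dye table: stand the loose dye jar gently in the empty cell of the wooden caddy, then put the full caddy away by sliding it along the groove of the tray rack until it is fully home against the back. Keep the caddy about level with both jars standing in it, and leave the bottle, the tin can and the loose lid where they are.

Things in the scene. Friction and masses are not known exactly. Their poses are not given: they have to be found in the camera images.
- caddy: Open wooden dye caddy, loose, 0.4 kg. Base board 200 (its x) x 170 (its y) x 10 mm; on it a box 200 x 146, wall tops 40 above the underside: the board sticks out 12 along each long side, as tongues for the rack's grooves. On its centre line two square cells, 68 x 68 inside, at x = -60 and +60; shallow brush troughs beside them. Origin: centre of underside. Either end may go first into the rack
- caddy_handle (a point): Middle of the caddy's handle bar, 125 mm above the caddy's underside, over the middle of the caddy. The bar is 14 mm thick (caddy x), 20 mm high, 122 mm long (caddy y), its underside 27 mm above the jar tops; it stands on two uprights, 36 mm along x, 8 mm thick, at caddy y = -63 and +63 mm
- caddy_empty (a point): Centre of the floor of the caddy's empty cell (cell at caddy x = -60 mm), 10 mm above the caddy's underside
- caddy_full (a point): Centre of the floor of the cell that already holds a jar (caddy x = +60 mm), 10 mm above the caddy's underside
- jar: The loose dye jar to be put away: squat round glass jar with dark dye, 58 mm diameter, black cap 53 mm across and 20 mm high, 78 mm tall in all, about 0.18 kg. The straight glass side reaches from the foot to 50 mm above it. Origin: centre of its underside. Stands upright on the table; it and the tall bottle may swap places
- jar_in: The same kind of jar, already standing in the caddy's other cell. Origin: centre of its underside
- rack: Plywood tray rack fixed to the table, open above. Its x points from the mouth to the back, z up; origin on the table under rack_home. Two side panels, inner faces at y = -89 and +89 mm, tops 130 mm above the table (nothing is higher), run from x = -100 (mouth) to the back panel, whose face at x = +100 is the stop. Along each panel runs a groove 20 mm high; below is a bay with a tray of pots
- rack_home (a point): Where the centre of the caddy's underside lies when the caddy is fully home: level with the top of the lower runners (85 mm above the table), caddy end touching the back panel. Axes as the rack's
- rack_mouth (a point): Middle of the mouth at groove-floor height, 100 mm before rack_home. Grooves start here: floor 85, ceiling 105 mm above the table, ceiling strips (12 mm thick) reach in to y = -77 and +77 mm. The lower runners (inner edges y = -65 and +65) start 50 mm before the mouth, between outward-flaring cheeks whose tops are 20 mm above the runners
- bottle: Bystander: white plastic refill bottle, 60 mm diameter, 150 mm tall, upright. Origin: centre of its underside. Leave alone
- can: Bystander: open ribbed tin can, 80 mm diameter, 110 mm high, with brushes reaching 205 mm. Origin: centre of its underside. Leave alone
- lid: Bystander: loose black jar lid lying flat, 60 mm diameter, 14 mm thick. Origin: centre of its underside. Leave alone
Things that resemble listed ones, but are neither listed nor needed, are in the scene too. Leave any green, pink or purple look-alike of the jar alone.

How it is judged (in metres and radians):
On the way, in this order (a step that is already met when the one before it is completed fails the run):
1. the loose jar stands upright in the caddy's empty cell, let go, with the caddy still standing on the table (distance between jar and caddy_empty below 0.012 m and distance between jar_in and caddy_full below 0.012 m and angle between each of jar, jar_in's own z axis and vertical below 0.12 rad and contact force between jar and the fingers below 0.1 N and height (world z) of caddy below 0.02 m), for 0.3 s.
2. the caddy, both jars standing in it, has its leading end in the rack's grooves (distance between jar and caddy_empty below 0.012 m and distance between jar_in and caddy_full below 0.012 m and angle between each of jar, jar_in's own z axis and vertical below 0.12 rad and x of caddy in the frame of rack_home above -0.18 m and y of caddy in the frame of rack_home between -0.012 and 0.012 m and z of caddy in the frame of rack_home between -0.012 and 0.012 m and angle between the x axis of caddy and the x axis of rack, either way round below 0.12 rad), for 0.1 s.
At the end, for the whole second after the job is handed in: Caddy on the lower runners (height within 5 mm), end within 6 mm of the back, within 8 mm of the middle line, straight within 0.06 rad, level within 0.04 rad; each jar in its own cell (foot within 12 mm of the centre, upright within 0.12 rad); all still and let go (x of caddy in the frame of rack_home above -0.006 m and y of caddy in the frame of rack_home between -0.008 and 0.008 m and z of caddy in the frame of rack_home between -0.005 and 0.005 m and angle between the x axis of caddy and the x axis of rack, either way round below 0.06 rad and angle between caddy's own z axis and vertical below 0.04 rad and distance between jar and caddy_empty below 0.012 m and distance between jar_in and caddy_full below 0.012 m and angle between each of jar, jar_in's own z axis and vertical below 0.12 rad and linear speed of each of caddy, jar, jar_in below 0.01 m/s); the robot touches nothing.
It fails at once if the caddy is tipped more than 0.3 rad (angle between caddy's own z axis and vertical above 0.3 rad).
It fails at once if a jar is tipped more than 0.5 rad (angle between any of jar, jar_in's own z axis and vertical above 0.5 rad).
It fails at once if the loose jar is dropped onto the table or into the caddy (falls free of the fingers faster than 0.45 m/s, some 10 mm) (linear speed of jar above 0.45 m/s and contact force between jar and the fingers below 0.1 N and height (world z) of caddy below 0.02 m).
It fails at once if the jar is rammed into the caddy with more than 70 N (contact force between jar and caddy above 70 N).
It fails at once if the bottle, the can or the lid is moved more than 20 mm or tipped over (distance of any of bottle, can, lid from where it was at the start of the episode above 0.02 m or angle between any of bottle, can, lid's own z axis and vertical above 0.4 rad).
It also fails if it takes over 61 s, if anything falls off the work surface, if the arm or the gripper's body presses on something with over 40 N, if the wrist force passes 120 N, or if a joint passes its speed limit or range.

## Working session

There is one attempt and no reset: what is moved stays moved. The work goes in short steps, each a Python script; the robot and the scene stay as the last script left them, time stands still between calls to the robot, and variables do not carry over. Pictures are saved under pics/ and viewed, at most 10 in all, crops included, and the job is handed in when it is done.

```bash
mkdir -p pics; ls
python3 - <<'E'
from cell import *
import cv2
for n in ("scene","side"):
    cv2.imwrite(f"pics/{n}0.png",grab_frame(n)[:,:,::-1])
    p=camera_params(n);print(n,p["mtx"],p["R"],p["t"])
print(current_time_s(),current_eef_rot())
E
```

```text
pics
scene [[480.42435846   0.         286.59339852]
 [  0.         480.42435846 205.79100214]
 [  0.           0.           1.        ]] [[-0.18071277  0.98352801 -0.00394308]
 [ 0.81528194  0.14755444 -0.55994914]
 [-0.55014384 -0.10440468 -0.8285176 ]] [ 186.1199708  -386.20462635 1537.67816093]
side [[492.44522867   0.         275.68303501]
 [  0.         492.44522867 205.10286406]
 [  0.           0.           1.        ]] [[-0.81574624 -0.57840783 -0.00157005]
 [-0.3485336   0.49371026 -0.79672738]
 [ 0.4616085  -0.64938014 -0.60433684]] [390.53656314 329.43735199 880.14418367]
0.1 [-3.14053288e+00 -1.12971268e-04  2.68788542e-01]
```

View pics/scene0.png

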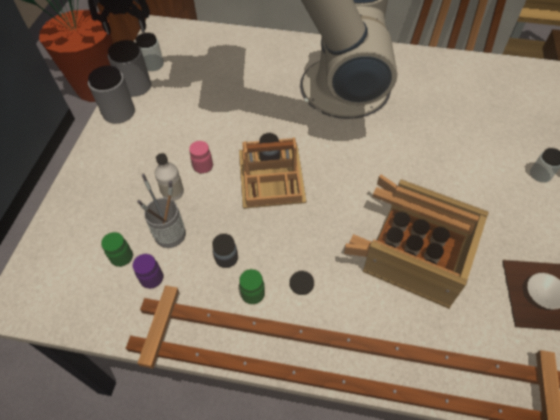

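View pics/side0.png

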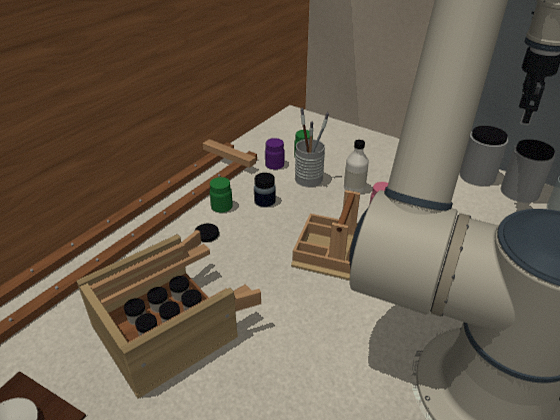

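The scene shows the caddy at (272,175), with its full cell on the robot side. The loose jar is at (225,250), the lid at (301,282), the bottle at (170,180), the can at (165,222), and the rack at (430,240) with its mouth facing left. Next I'll get rough positions and plan the close-up views.

```bash
cat > h.py <<'E'
from cell import *
import numpy as np, cv2
def ray(p,uv,z):
    d=p["R"].T@np.linalg.solve(p["mtx"],[uv[0],uv[1],1.]); c=-p["R"].T@p["t"]
    return c+d*(z-c[2])/d[2]
def proj(p,X):
    q=p["mtx"]@(p["R"]@np.asarray(X,float)+p["t"]); return q[:2]/q[2]
def tri(p1,uv1,p2,uv2):
    A=[p["mtx"]@np.c_[p["R"],p["t"]] for p in(p1,p2)]
    X=cv2.triangulatePoints(A[0],A[1],np.float64(uv1).reshape(2,1),np.float64(uv2).reshape(2,1)).ravel();return X[:3]/X[3]
E
python3 - <<'E'
from h import *
np.set_printoptions(precision=1,suppress=True)
s=camera_params("scene")
for n,uv,z in [("jarcap",(224,242),78),("lid",(301,282),14),("cad NL",(246,205),10),("cad NR",(305,201),10),("caddy mid",(272,175),40),("bottle",(169,178),100),("can",(165,225),55),("green",(251,278),60),("rackcheekA",(352,245),95),("cheekB",(382,185),95),("rack c1",(366,262),0),("c2",(450,299),0),("c3",(486,210),130),("c4",(457,271),130),("purple",(147,262),78),("pink",(200,148),78)]:
    print(n,ray(s,uv,z))
w=camera_params("wrist");R=w["R"];c=-R.T@w["t"]
print("wrist cam",c,R,w["mtx"],current_tool_pos())
a=cv2.imread("pics/scene0.png")[120:310,140:500]
cv2.imwrite("pics/z.png",cv2.resize(a,None,fx=2.2,fy=2.2,interpolation=cv2.INTER_CUBIC))
# candidate look poses
for P,y in [((500,-130,480),0.),((500,-60,480),0.),((520,200,480),0),((560,200,450),1.57),((500,-100,450),1.57)]:
    print(P,solve_ik(P,[np.pi,0,y]))
E
```

```text
jarcap [ 670.4 -215.    78. ]
lid [709.2 -24.2  14. ]
cad NL [ 514.8 -203.5   10. ]
cad NR [474.5 -52.4  10. ]
caddy mid [ 427.3 -150.2   40. ]
bottle [ 527.8 -391.8  100. ]
can [ 637.4 -375.7   55. ]
green [ 741.1 -135.3   60. ]
rackcheekA [634.7  80.2  95. ]
cheekB [450.9 135.6  95. ]
rack c1 [621.1 123.7   0. ]
c2 [683.  326.3   0. ]
c3 [507.3 373.7 130. ]
c4 [678.3 305.5 130. ]
purple [ 752.7 -375.    78. ]
pink [ 400.7 -351.6   78. ]
wrist cam [ 235.1 -582.5  373.3] [[ 0.3 -1.  -0. ]
 [-0.9 -0.3  0.3]
 [-0.3 -0.1 -1. ]] [[315.    0.  282.9]
 [  0.  315.  210.7]
 [  0.    0.    1. ]] [ 165.9 -602.3  255.8]
(500, -130, 480) [-0.4  0.2  1.2 -0.   1.7  1.2]
(500, -60, 480) [-0.2  0.2  1.2 -0.   1.7  1.3]
(520, 200, 480) [ 0.3  0.3  1.1 -0.   1.8  1.8]
(560, 200, 450) [ 0.2  0.3  1.1 -0.   1.7  0.2]
(500, -100, 450) [-0.3  0.2  1.3  0.   1.7 -0.3]
```

View pics/z.png

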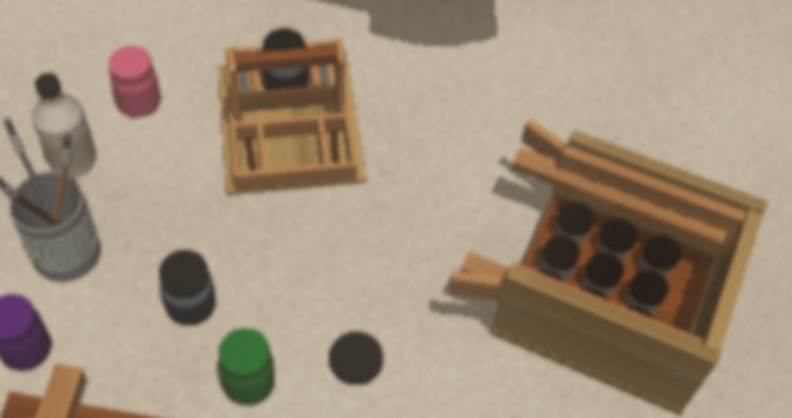

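The crop shows the caddy's far corners at crop pixels (228,192) and (364,181). The bar runs from (228,55) to (342,48). The loose jar is at (187,285) and the rack mouth opens to the left and slightly down. Two wrist views from above come next.

Run:
```python
from h import *
import pickle
np.set_printoptions(precision=1,suppress=True)
for n,P in [("A",(520,-190,360)),("B",(540,190,430))]:
    move_pose(P,[np.pi,0,0.27]); dwell(.3)
    p=camera_params("wrist"); im=grab_frame("wrist")
    pickle.dump((p,im),open(f"{n}.pkl","wb"))
    cv2.imwrite(f"pics/w{n}.png",im[:,:,::-1]); print(current_time_s(),current_tool_pos(),proj(p,[670,-215,78]),proj(p,[430,-150,40]))
```

```text
2.4417 [ 519.9 -190.3  360. ] [338.7  56.4] [240.5 221.6]
4.2333 [540.1 189.6 429.9] [570.5 154.6] [449.9 272.9]
```

View pics/wA.png

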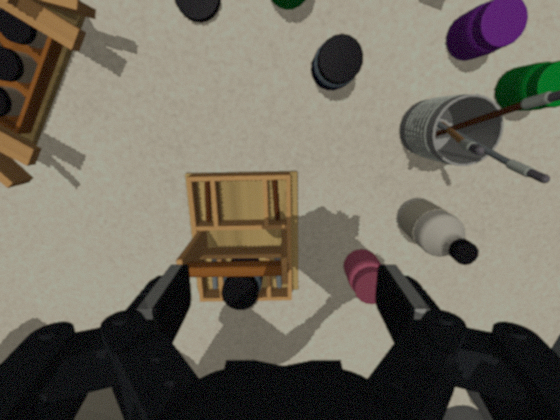

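View pics/wB.png

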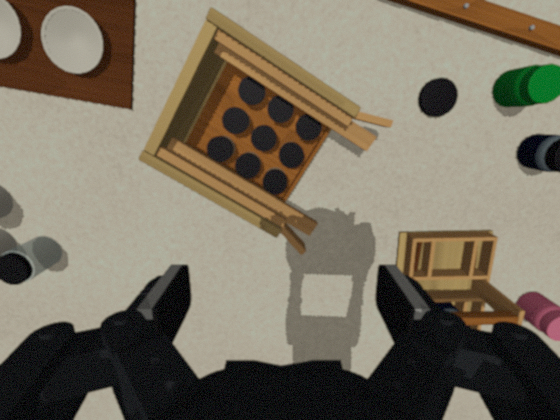

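In wrist A the caddy's far end spans (187,173)–(298,170), its right tongue is at x≈298, and the bar runs from (180,268) to (290,268). The jar cap is at (343,57). In wrist B the rack panels' tops are at (211,14)–(357,110) and (143,155)–(280,233), and the back panel is on the left. I'll enlarge both for corner picks.

Run:
```python
import pickle,cv2,numpy as np
a=pickle.load(open("A.pkl","rb"))[1][:,:,::-1]; b=pickle.load(open("B.pkl","rb"))[1][:,:,::-1]
def z(im,x0,y0,x1,y1,f): 
    o=cv2.resize(im[y0:y1,x0:x1],None,fx=f,fy=f,interpolation=cv2.INTER_CUBIC)
    return cv2.convertScaleAbs(o,alpha=1.3)
c=np.zeros((600,800,3),np.uint8)
o=z(a,170,160,310,310,4);c[:600,:560]=o
o=z(a,305,25,370,95,3.6);c[:o.shape[0],562:562+o.shape[1]]=o
cv2.imwrite("pics/z2.png",c)
cv2.imwrite("pics/z3.png",z(b,130,0,396,260,2.3))
```

```text
(no output)
```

View pics/z2.png

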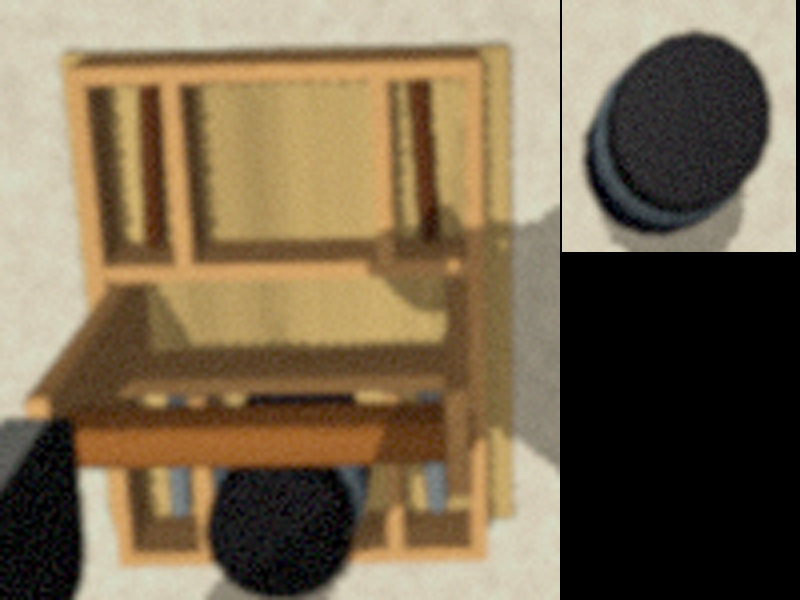

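View pics/z3.png

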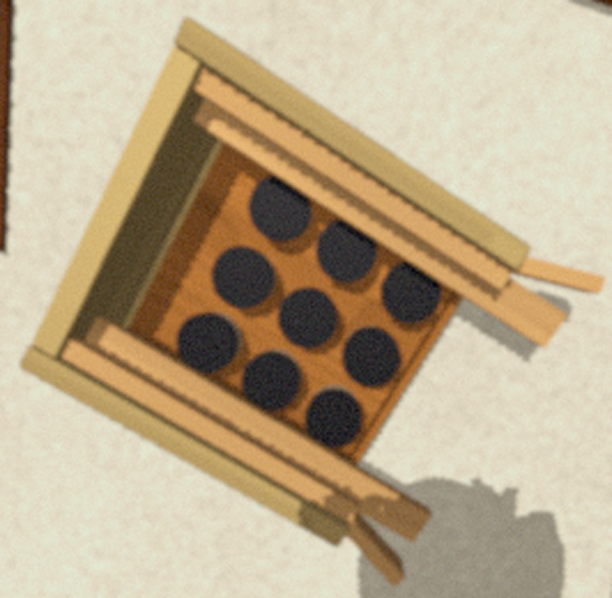

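Run:
```python
from h import *
import pickle
np.set_printoptions(precision=1,suppress=True)
pA,a=pickle.load(open("A.pkl","rb")); pB,b=pickle.load(open("B.pkl","rb"))
A=lambda u,v,z: ray(pA,(u/4+170-.4,v/4+160-.4),z)[:2]
B=lambda u,v,z: ray(pB,(u/2.3+130-.3,v/2.3-.3),z)[:2]
c=[A(68,68,40),A(481,62,40),A(487,558,40),A(122,565,40)]
print("caddy",c,[np.linalg.norm(c[i]-c[i-3]) for i in range(4)],np.mean(c,0))
e=[A(509,46,10),A(511,517,10)];print("board",e,np.linalg.norm(e[0]-e[1]))
ang=lambda d:np.arctan2(d[1],d[0])
print("yaws",[ang(d) for d in (c[3]-c[0],c[2]-c[1],e[1]-e[0])],"y->",ang(c[0]-c[1])-np.pi/2,ang(c[3]-c[2])-np.pi/2)
print("bar",[A(75,410,135),A(450,410,135),A(75,465,115),A(450,465,115),A(75,430,135),A(450,403,135)])
# jar cap: dark mask in A & scene
s=camera_params("scene")
g=cv2.cvtColor(a,cv2.COLOR_RGB2HSV)
m=((a.max(2)<52)&(a[...,2].astype(int)-a[...,0]<8)).astype(np.uint8); m[:, :305]=0;m[:,375:]=0;m[100:]=0
m=cv2.morphologyEx(m,cv2.MORPH_OPEN,np.ones((5,5)))
k=max(cv2.findContours(m,0,1)[0],key=cv2.contourArea); el=cv2.fitEllipse(k)
print("cap ell",el,cv2.contourArea(k)); 
j=[A((695-562)/3.6*4+(305-170)*4,120/3.6*4+(25-160)*4,78)]
print("jar",j)
for u0,v0,u1,v1 in [(609,122,769,122),(690,33,690,211)]:
    q=lambda u,v: ray(pA,((u-562)/3.6+305-.4,v/3.6+25-.4),78)[:2]
    print(q(u0,v0),q(u1,v1),np.linalg.norm(q(u0,v0)-q(u1,v1)))
P=dict(upO=B(530,243,130),upI=B(515,268,130),upBk=B(190,17,130),loO=B(340,545,130),loBk=B(22,365,130),bk1=B(202,65,130),bk2=B(68,345,130))
print(P); print("panel yaws",ang(P["upBk"]-P["upO"]),ang(P["loBk"]-P["loO"]),np.linalg.norm(P["upO"]-P["loO"]),np.linalg.norm(P["upBk"]-P["upO"]),np.linalg.norm(P["loBk"]-P["loO"]))
r=[B(540,345,85),B(430,513,85),B(568,315,85),B(415,540,85)];print("runner ends",r,np.linalg.norm(r[0]-r[1]))
print("pots?",np.mean(r[:2],0),np.mean([P["upO"],P["loO"]],0),np.mean([P["bk1"],P["bk2"]],0),np.linalg.norm(P["bk1"]-P["bk2"]))
```

```text
caddy [array([474.9, -61.8]), array([ 515.5, -201. ]), array([ 325.4, -257.2]), array([ 283.9, -118.6])] [np.float64(144.9922926618543), np.float64(198.25459840294883), np.float64(144.71777764410345), np.float64(199.27669343839236)] [ 399.9 -159.6]
board [array([ 519. , -211.5]), array([ 328.8, -267.5])] 198.32013523566593
yaws [np.float64(-2.8526899156980545), np.float64(-2.8540666159905372), np.float64(-2.8554459391325846)] y-> 0.2838333530382764 0.2908877360098734
bar [array([ 398.4, -106.1]), array([ 428.1, -213.9]), array([ 368.2, -105.9]), array([ 400.1, -221.6]), array([ 391.9, -107.3]), array([ 430.3, -213.3])]
cap ell ((338.5279541015625, 58.92113494873047), (39.127708435058594, 47.739707946777344), 12.689167976379395) 1457.0
jar [array([ 669.4, -218.7])]
[ 661.5 -192.3] [ 675.1 -241.8] 51.4056928684868
[ 692.7 -209.3] [ 643.1 -225.8] 52.24127137828498
{'upO': array([647.8, 119. ]), 'upI': array([633.3, 122.6]), 'upBk': array([704.5, 320.3]), 'loO': array([449.6, 173.1]), 'loBk': array([507.8, 377.5]), 'bk1': array([685. , 309.9]), 'bk2': array([526. , 353.9])}
panel yaws 1.2964544689143374 1.2935069751947261 205.47086969623382 209.05055055985963 212.59000962756798
runner ends [array([596. ,  82.9]), array([470.8, 116.7]), array([618.1,  72.3]), array([449.5, 120.8])] 129.71958871750266
pots? [533.4  99.8] [548.7 146. ] [605.5 331.9] 164.92929341355674
```

The measured sizes match the given ones: the box is 145×199, the cap 52, and the runner gap 129.7. I'll pick the jar and place it.

```bash
python3 - <<'E'
from h import *
np.set_printoptions(precision=1,suppress=True)
o=[np.pi,0,.2875]
move_pose((668.8,-217.5,170),o); command_gripper(85,40)
print(move_linear((668.8,-217.5,56),120,threshold=8))
command_gripper(45,40); print("gap",current_finger_gap(),current_grip_force(),current_tool_pos())
move_linear((668.8,-217.5,140),120)
print("lift",current_finger_gap(),current_grip_force())
move_linear((457.5,-142.6,135),150)
p=camera_params("wrist");im=grab_frame("wrist");cv2.imwrite("pics/w2.png",im[:,:,::-1])
for n in("side","scene"): cv2.imwrite(f"pics/{n}2.png",grab_frame(n)[:,:,::-1])
print(current_time_s(),current_tool_pos(),current_finger_gap())
E
python3 - <<'E'
import cv2,numpy as np
a=cv2.imread("pics/w2.png");b=cv2.imread("pics/side2.png")[130:330,240:440]
c=np.zeros((420,800,3),np.uint8);c[:, :400]=a[:,80:480];c[:400,400:]=cv2.resize(b,None,fx=2,fy=2)
cv2.imwrite("pics/c2.png",c)
E
```

```text
False
gap 56.24952541650634 41.06008498929441 [ 669.1 -217.6   57.1]
lift 56.134885887900296 42.72175560705364
10.4083 [ 457.9 -142.7  134.9] 56.14778787040684
```

View pics/c2.png

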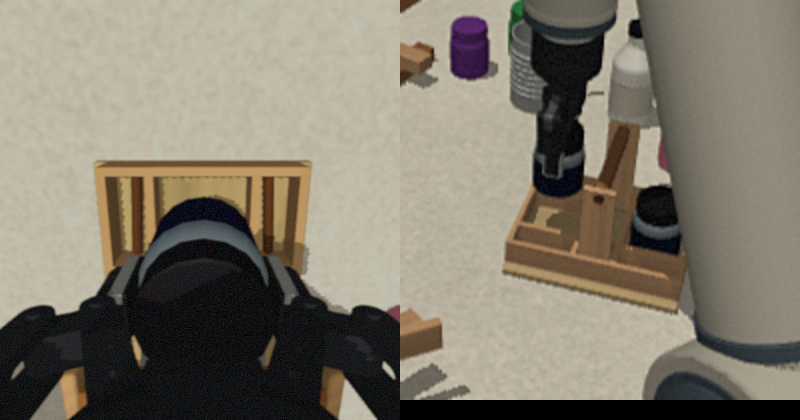

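The jar is held upright and centred sideways over the empty cell: the jar is at x≈203, and the cell walls are at about 155 and 250. I'll lower it in gently.

```bash
python3 - <<'E'
from h import *
np.set_printoptions(precision=1,suppress=True)
move_linear((457.5,-142.6,80),90)
h=move_linear((457.5,-142.6,64),25,threshold=5)
z=current_tool_pos();print(h,z,current_contact_force())
if h and z[2]<71:
    command_gripper(68); dwell(.1)
    print(current_finger_gap(),current_grip_force())
    move_linear((457.5,-142.6,185),120)
    p=camera_params("wrist");im=grab_frame("wrist");cv2.imwrite("pics/w3.png",im[:,:,::-1])
    # look at rack mouth closely
    move_pose((525,130,300),[np.pi,0,1.298-np.pi/2+np.pi]) if 0 else move_pose((500,90,330),[np.pi,0,1.0])
    dwell(.3)
    import pickle
    p=camera_params("wrist");im=grab_frame("wrist");cv2.imwrite("pics/w4.png",im[:,:,::-1]);pickle.dump((p,im),open("C.pkl","wb"))
print(current_time_s())
E
python3 - <<'E'
import cv2,numpy as np
a=cv2.imread("pics/w3.png");b=cv2.imread("pics/w4.png")
c=np.zeros((600,800,3),np.uint8);c[:158,:210]=cv2.resize(a,(210,158));
b=cv2.resize(b,(800,600));
c=b; c[442:,:210]=cv2.resize(a,(210,158)); cv2.imwrite("pics/c3.png",c)
E
```

```text
True [ 457.5 -142.6   67.2] [-0.2 -0.4  7.7]
68.22798818477342 0.0
14.675
```

View pics/c3.png

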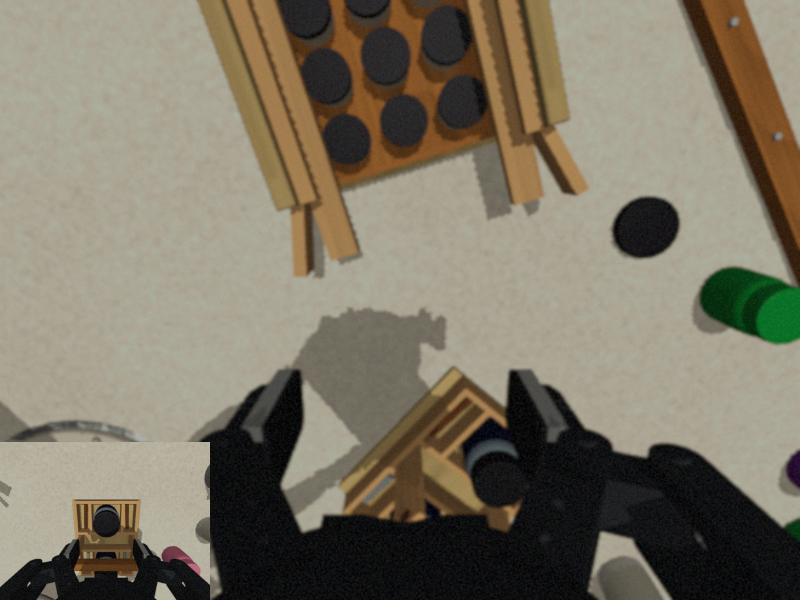

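The jar stands in its cell (inset). In the rack view the runner ends' inner corners are at (359,252) and (514,204), and the panel ends' outer corners are at (280,210) and (569,120). These refine the rack line.

Run:
```python
from h import *
import pickle
np.set_printoptions(precision=1,suppress=True)
p,im=pickle.load(open("C.pkl","rb"))
k=560/800
C=lambda u,v,z: ray(p,(u*k-.2,v*k-.2),z)[:2]
yaw=1.298;t=np.array([np.cos(yaw),np.sin(yaw)]);n=np.array([-t[1],t[0]])
for nm,a,b,z in [("runner",(359,252),(514,204),85),("panel",(280,210),(569,120),130),("runner inner far",(303,100),(468,30),85),("panel outer far",(203,0),(537,0),130),("run outer",(333,262),(541,195),85)]:
    P,Q=C(*a,z),C(*b,z); d=P-Q
    print(nm,P,Q,np.linalg.norm(d),"yaw",np.arctan2(d[1],d[0])-np.pi/2,"lat",P@n,Q@n,(P+Q)@n/2,"long",P@t,Q@t)
# panel lines yaw
for a,b in [((203,0),(280,210)),((537,0),(569,120))]:
    d=C(*a,130)-C(*b,130);print("line yaw",np.arctan2(d[1],d[0]))
# runner inner-edge line yaw
for a,b in [((290,75),(359,252)),((468,30),(514,204))]:
    d=C(*a,85)-C(*b,85);print("run yaw",np.arctan2(d[1],d[0]))
yw=1.298+np.pi/2
for q,P,y in [("cad",(400,-160,121),.2875+np.pi/2),("hm",(570,225,210),yw),("hm2",(610,372,210),yw)]: print(q,solve_ik(P,[np.pi,0,y]))
```

```text
runner [470.9 115.1] [595.3  80.5] 129.20158976505363 yaw 1.2993207668907787 lat -422.44072532386946 -551.6422023976862 -487.0414638607778 long 237.7103884591981 237.88103359158276
panel [449.9 173.6] [644.7 117.2] 202.83257663115938 yaw 1.2891095878586873 lat -386.4598409147331 -589.2844017132672 -487.8721213140002 long 288.336029516928 286.53278806974043
runner inner far [500.4 231.5] [626.4 204.8] 128.80642116085127 yaw 1.3621212018130917 lat -419.54974329958134 -548.091459537027 -483.82060141830414 long 357.7500402002946 366.00360421825525
panel outer far [487.3 300.2] [659.3 189.2] 204.66976592050415 yaw 0.9980772556991053 lat -388.3654165234539 -583.898584282288 -486.132000402871 long 420.3294734746009 359.86052782355125
run outer [448.3 119.8] [616.5  75.1] 174.04567331637247 yaw 1.310845703399318 lat -399.4218306527662 -573.4531443459382 -486.43748749935213 long 236.1534815653211 238.38915917585274
line yaw 1.2835641069818695
line yaw 1.3713169157396286
run yaw 1.340996850170299
run yaw 1.3257065486394568
cad [-0.5  0.4  2.   0.   0.7 -0.8]
hm [ 0.3  0.5  1.4  0.   1.2 -1. ]
hm2 [ 0.5  0.7  1.2  0.   1.3 -0.8]
```

```bash
cat >> h.py <<'E'
YAW=1.298;T=np.array([np.cos(YAW),np.sin(YAW)]);N=np.array([-T[1],T[0]])
O=[np.pi,0,YAW+np.pi/2]
def rk(x,z,y=0.,H=388.,L=-487.5):  # TCP position for caddy at rack x, height z above home, lateral y
    return np.r_[T*(H+x)+N*(L+y),85+131+z]
E
python3 - <<'E'
from h import *
np.set_printoptions(precision=2,suppress=True)
o=[np.pi,0,.2875+np.pi/2]
move_pose((400,-160,230),o); command_gripper(45,90)
print(move_linear((400,-160,131),90,threshold=8))
command_gripper(5,90); print("gap",current_finger_gap(),current_grip_force(),current_tool_pos())
dwell(.2); f=current_contact_force()
move_linear((400,-160,160),60); dwell(.2)
print("weight",current_contact_force()-f,current_moment(),current_finger_gap())
move_linear((400,-160,281),120)
move_linear(rk(-290,65),100,rot=O)
move_linear(rk(-270,4),90)
dwell(.4)
for n in("side","scene","wrist"): cv2.imwrite(f"pics/{n}5.png",grab_frame(n)[:,:,::-1])
print(current_time_s(),current_tool_pos(),rk(-270,4),current_eef_rot(),current_contact_force(),current_moment())
a=cv2.imread("pics/side5.png")[100:400,60:430];b=cv2.imread("pics/wrist5.png")
c=np.zeros((600,800,3),np.uint8);c[:324,:400]=cv2.resize(a,(400,324));c[:300,400:]=cv2.resize(b,(400,300))
d=cv2.imread("pics/scene5.png")[110:310,220:500];c[324:600,:386]=cv2.resize(d,(386,276))
e=b[0:200,130:400];c[300:596,400:]=cv2.resize(e,(400,296));cv2.imwrite("pics/c5.png",c)
E
```

```text
False
gap 12.604208584339613 88.26905608177185 [ 400.39 -160.15  131.36]
weight [  0.3   -0.25 -14.7 ] [ 0.02 -0.05  0.03] 12.59712940408028
23.325 [501.23 -17.73 220.03] [501.27 -17.71 220.  ] [-3.14 -0.    2.87] [-0.18  0.03 -7.11] [ 0.03  0.02 -0.02]
```

View pics/c5.png

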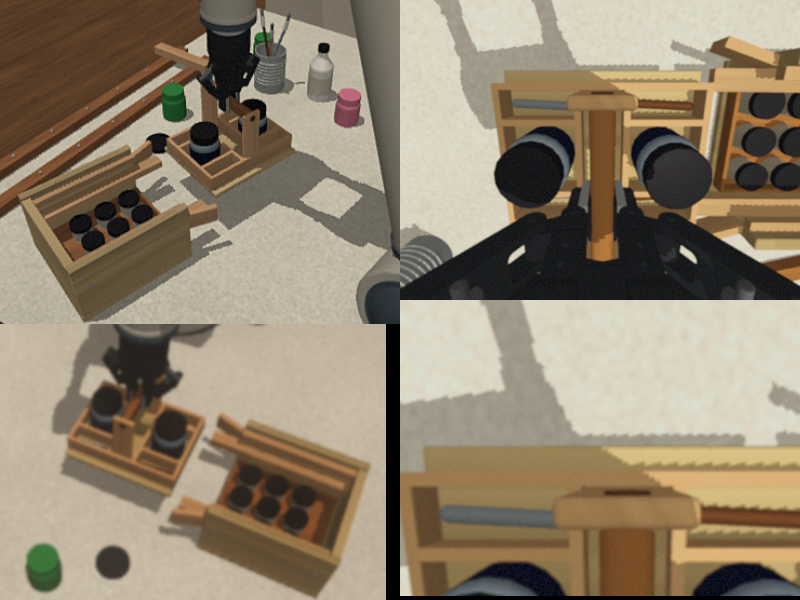

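Both jars stand in the level caddy, lined up short of the rack mouth. The tongue edge is at wrist row ≈99, columns 147–363. I'll check its sideways offset, then enter.

Run:
```python
from h import *
np.set_printoptions(precision=2,suppress=True)
p=camera_params("wrist")
im=cv2.imread("pics/wrist5.png")
# far tongue edge: strongest saturation step per column
s=cv2.cvtColor(im,cv2.COLOR_BGR2HSV)[...,1].astype(float); s=cv2.GaussianBlur(s,(3,3),0)
for u in (160,180,200,220,240):
    col=np.diff(s[85:112,u]); v=85+col.argmax()+.5
    X=ray(p,(u,v),99)[:2]; print(u,v,X@N+487.5,X@T-388)
```

```text
160 98.5 86.55915026172653 -357.8294510327553
180 98.5 86.55477578259439 -343.5296472847763
200 98.5 86.55040174646979 -329.23129169112383
220 98.5 86.54602815328542 -314.93438403182506
240 98.5 86.54165500297398 -300.6389240869519
```

Run:
```python
from h import *
np.set_printoptions(precision=2,suppress=True)
for x,v in [(-215,50),(-175,40),(-120,50)]:
    h=move_linear(rk(x,4,-1),v,threshold=12); f=current_contact_force()
    P=current_tool_pos();print(x,h,P[:2]@T-388,P[:2]@N+487.5,P[2]-216,"F t,n,z",f[:2]@T,f[:2]@N,f[2],current_moment(),current_time_s())
    if h: break
```

```text
-215 False -215.2316910068132 -0.9839654925157788 3.986003484386913 F t,n,z 0.0718989991413896 0.48562375728783674 -6.368578062265226 [-0.01  0.03  0.04] 24.575
-175 False -175.19430428408288 -0.9949901299593193 3.9998555341186943 F t,n,z 0.7556523938204326 -0.4087955013541807 -7.70875773532409 [ 0.04 -0.02 -0.02] 25.725
-120 False -120.27089090122541 -0.9581207094068418 3.970378261087916 F t,n,z 0.3743919694882224 0.8484556561622895 -7.849628790033504 [-0.01  0.01 -0.02] 26.975
```

In the grooves with no contact forces. I'll slide it to the stop, then lower it onto the runners.

Run:
```python
from h import *
np.set_printoptions(precision=2,suppress=True)
def st(m,h):
    f=current_contact_force();P=current_tool_pos()
    print(m,h,P[:2]@T-388,P[:2]@N+487.5,P[2]-216,"F",f[:2]@T,f[:2]@N,f[2],current_moment(),current_time_s())
    return P[:2]@T-388
h=move_linear(rk(-20,4,-1),50,threshold=12); st("a",h)
h2=move_linear(rk(15,4,-1),15,threshold=10); x=st("stop",h2)
h3=move_linear(rk(x,-6,-1),10,threshold=4); st("down",h3)
```

```text
a False -20.183949081772653 -1.013362250479247 3.986001391514918 F -0.2497224294132276 0.09084689053255932 -8.25849158886549 [ 0.09  0.   -0.04] 29.125
stop True -0.44740968286953375 -0.4450416729699782 3.1590989784180294 F -2.945619272287566 -0.5585848966665454 -6.963747317516975 [-0.5  -0.23 -0.29] 30.4917
down True -0.9914470719871247 0.04270307840431542 0.39392589257056443 F -1.5630457078527134 1.5114521073901104 5.007751307515619 [-0.14 -0.11 -0.09] 30.8833
```

Run:
```python
from h import *
np.set_printoptions(precision=2,suppress=True)
P=current_tool_pos();z=P[2]-216;y=P[:2]@N+487.5;x=P[:2]@T-388
h=move_linear(rk(x+5,z,y),8,threshold=12)
P=current_tool_pos();f=current_contact_force();print(h,P[:2]@T-388,P[2]-216,f[:2]@T,f[:2]@N,f[2],current_moment())
command_gripper(40); dwell(.3)
print(current_finger_gap(),current_contact_force())
p=current_tool_pos(); move_linear(p+[0,0,110],100); 
b=np.r_[(p[:2]-T*120),p[2]+110]; move_linear(b,150); dwell(.3)
import pickle
pickle.dump((camera_params("wrist"),grab_frame("wrist"),grab_frame("scene"),grab_frame("side")),open("F.pkl","wb"))
q,im,sc,sd=pickle.load(open("F.pkl","rb"))
print(current_time_s(),current_contact_force())
cv2.imwrite("pics/wf.png",im[:,:,::-1])
c=np.zeros((600,800,3),np.uint8);c[:300,:400]=cv2.resize(im,(400,300))[:,:,::-1];c[:300,400:]=cv2.resize(sd,(400,300))[:,:,::-1]
c[300:,:400]=cv2.resize(sc[130:310,340:500],(400,300))[:,:,::-1]
c[300:,400:]=cv2.resize(sd[220:400,50:290],(400,300))[:,:,::-1]
cv2.imwrite("pics/cf.png",c)
```

```text
True -0.9566444454088696 0.4080876573115404 -3.664397363253833 -0.15890539485274147 4.239230639343405 [-0.27 -0.19 -0.16]
40.01962589262043 [-0.08  0.63  1.  ]
34.5417 [ 0.02 -0.35  0.72]
```

The stop came within 0.5 mm of the predicted home and was stiff when pushed again. Last check, by numbers: the caddy's rear end should sit flush with x=-100 at its wall tops.

Run:
```python
from h import *
import pickle
np.set_printoptions(precision=0,suppress=True,linewidth=200)
q,im,sc,sd=pickle.load(open("F.pkl","rb"))
xs=np.arange(-125,-84,2.)
for nm,p,I in (("wrist",q,im),("scene",camera_params("scene"),sc)):
  for y in(-50,0,50):
    uv=np.float32([proj(p,np.r_[T*(388+x)+N*(-487.5+y),125]) for x in xs])
    S=cv2.remap(I,uv[:,0].reshape(1,-1),uv[:,1].reshape(1,-1),cv2.INTER_LINEAR)[0]
    print(nm,y,uv[0],uv[-1]);print(S[:,0],S[:,2],sep="\n")
```

```text
wrist -50 [280. 238.] [317. 238.]
[177 177 177 176 176 175 171 151 129 117 113 110 167 194 192 170 138 132 129 143 134]
[ 90  92  91  90  91  88  85  72  61  55  53  55  81 100  99  92  76  70  69  75  71]
wrist 0 [280. 193.] [319. 193.]
[135 132 130 130 128 126 129 131 134 128 115 107 162 194 194 161 119 113  52  37  62]
[115 111 113 111 109 106 108 109 114 100  67  54  80 103  99  82  61  62  28  48  72]
wrist 50 [280. 144.] [320. 144.]
[139 130 135 136 132 128 130 134 135 125 113 100 159 190 192 177 171 173 171 165 168]
[118 111 116 114 112 111 109 113 116 103  67  46  80  97 100  94  96  99  93  88  94]
scene -50 [368. 223.] [384. 230.]
[188 187 185 178 159 134 119 114 112 113 115 126 147 165 165 148 120 101  96  94  93]
[154 153 151 145 128 107  94  90  88  88  89  87  85  83  76  66  56  48  45  45  45]
scene 0 [375. 207.] [392. 213.]
[114 114 115 114 113 114 114 114 112 113 117 129 149 166 159 135 107  86  71  59  56]
[92 92 91 90 90 90 90 90 89 89 89 87 84 81 72 61 52 46 43 43 49]
scene 50 [383. 191.] [399. 197.]
[169 169 168 168 168 167 167 166 164 161 153 146 149 161 161 142 119 103  96  89  79]
[78 77 77 76 77 75 75 75 73 73 69 66 68 73 73 65 56 50 47 46 43]
```

Both views put the caddy's rear wall at x≈-102 across its width, so it's straight and home to within about 2 mm. I'm handing in the job.

```bash
python3 -c "
from cell import *
print(current_time_s(),finish_job())"
```

```text
the job is handed in; nothing more can be done
34.5417 None
```

The job is handed in after 34.5 s of robot time: the jar stands in its cell and the caddy is home against the rack's back to within about 2 mm. The robot gave no verdict, and with my picture allowance used up I checked the caddy's final position from image measurements, and did not recheck the jars after the slide.

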